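Hold sprung tweezers at the gauge gap

ROBOT

A 6-joint arm with a two-finger parallel gripper is mounted at the origin on the work surface. World frame = base frame: x ahead of the robot, y to its left, z up, the work surface at z = 0. Lengths are in m, angles in rad, forces in N, time in s.
With the tool pointing down it reaches from about 0.25 to 0.775 m from the base axis. Payload 4 kg.
Tool frame: the origin (TCP) lies at the very end of the fingers, on their centre line; the grasp point (between the pads) lies 19 mm behind it (robot.hold_point_z is the distance from the TCP to the grasp point, in m); z points along the fingers, y is the line along which they close (so a half turn about z gives the same grasp; the last joint's range is limited). The gripper opens to 94 mm and grips with 3 to 60 N. Pads are 16 mm wide; open, the fingers measure 119 mm over their backs; the gripper's body (75 mm by 177 mm) begins 78 mm behind the grasp point.
Start: joints at [-1.379, 0.087, 1.371, -0, 1.684, -0.103], TCP at [0.16, -0.526, 0.206] pointing down, gripper open.
Joint ranges: [-3.1, 3.1], [-0.76, 2.03], [0.27, 2.55], [-1.08, 4.22], [0.17, 2.65], [-2.57, 2.57]. Speed limits (rad/s): [2.79, 2.79, 3.14, 3.14, 3.14, 3.14].

INTERFACE

Orientations are given as [roll, pitch, yaw] about the fixed x, y, z axes, in that order (R = Rz(yaw) Ry(pitch) Rx(roll)).
In Python, from bench import robot gives the robot as it stands.
- The arm moves only by the tool carry_out, never from a script. Its argument "steps" is a list of rows, each a list of 3 entries, a list of its own where there are three numbers: the shift along the tool's x, y, z in m, then the turn about the tool's z in units of 10 degrees (1.0 is 10 degrees), then the closure, from -1 (fully open) to 1 (shut). In form: [[[tx, ty, tz], roll, jaw], ...]. A call has 1 to 10 rows; each row is the pose to reach, as a shift and turn from the pose commanded when the call began, along the tool's axes at that moment; what a row does not reach only later rows make up. A row lasts 1/8 s, in which the tool goes at most 62.5 mm and 10.7 degrees, less where a joint would pass 70% of its speed; a pose out of reach is approached as far as the arm can. A call with a gripper value outside its range is refused whole. The fingers move at their own pace and stop on an object; the grip force is fixed at half the most. Time passes only in rows, so rows that repeat a pose let the fingers close. It gives the time, the measured TCP pose, the force, the opening and the grip force at its end, in the units of the state.
- robot.get_obs(): the state, without advancing time (a new reading comes with each control period).
- robot.snapshot(name): name is "scene" or "top"; returns a dict with "image" (400x640x3 uint8, red, green, blue), "z_map" (400x640 float32, m along the optical axis (not along the pixel's ray), 0 where there is no reading), "mtx" (3x3 intrinsics, pixels), "D" ([k1, k2, p1, p2, k3] as OpenCV has them; the pictures are not rectified), "R" (3x3) and "t" (3): a world point X has camera coordinates R X + t. Camera axes: x right, y down, z forward; pixel columns grow to the right and rows downward; lengths in m; the calibration is good to about 2 mm. A picture is of the moment at which its call begins.
- robot.close_job(): hands the job in; it is judged then, once.
The state is a dict: "time": time; "joint_positions": joint angles; "qvel": joint speeds; "joint_torque": joint torques, N m; "tool_pos": TCP position; "ee_rot": TCP orientation; "wrist_force": force on the tool from outside, world axes, zero at the start; "wrist_torque": the same for the moment, N m; "width": finger opening in m; "finger_force": force on a finger pad.
Only numpy, scipy, OpenCV 4.12 (cv2) and the standard library are available. Lean on these libraries where they do the work, as an engineer would, in place of code of your own. Each camera call takes 0.05 s, during which the arm holds its last target. There are 200 camera calls.

TASK

Swing the magnifier lamp by the upright grip on its arm until its lens is well clear of the tweezers, at least a hand's length (15 cm) from the heel and the pads. Then squeeze the sprung tweezers in the bench holder by their ribbed pads until the two tips stand over the two black lines of whichever gauge block is under them, never letting the tips meet, and hold that gap steady for a couple of seconds; finish while still squeezing and holding it. Leave the tube rack, the pipette tip box and the wipes box undisturbed.

Things in the scene. Friction and masses are not known exactly. Their poses are not given: they have to be found in the camera images.
- holder: Fixed bench holder of the tweezers: grey base plate 160 x 85 x 8 mm (45 mm behind to 115 mm ahead of the origin), clamp block and black knob at the rear, top 81 mm up. Origin on the bench under the heel (hinge) of the tweezers; +x runs from heel to tips, +y to the left blade, z up. Its position and yaw differ from run to run.
- blade_l: Left (+y) steel blade, 230 mm long, level, 55 mm above the bench, hinged at the heel and sprung. Origin at the hinge, 7 mm to +y of the holder's centre line; x along the blade. 4 mm thick and 14 mm high, thinning after 150 mm to 2.5 x 6 mm at the tip. Squeezed at the pad it resists with about 1 N at first, 5 N with the blades parallel; let go, it springs open to 0.083 rad outward.
- blade_r: Right (-y) blade, the mirror image of the left one; origin at its hinge, 7 mm to the -y side of the holder's centre line.
- tip_l (a point): Centre of the point of the left blade, 230 mm from the hinge, 55 mm above the bench. The tip gap is the distance from tip_l to tip_r: 52 mm when let go, 14 mm with the blades parallel.
- tip_r (a point): Centre of the point of the right blade.
- pad_l (a point): Middle of the outer face of the left grip pad (130 mm from the hinge, 55 mm up). The pads have dark ribs and are 40 mm long, 6 mm thick, 16 mm high. Over both outer faces they measure 41.5 mm when let go, 28 mm when the tips are 28 mm apart, 20 mm when the tips are 14 mm apart: each mm less there brings the tips 1.77 mm nearer.
- pad_r (a point): Middle of the outer face of the right ribbed grip pad.
- pinch (a point): Fixed point midway between the two pads, on the holder's centre line 130 mm ahead of its origin and 55 mm above the bench: squeeze here from above, closing across the holder's y axis. There is free space beneath the pads down to the holder's base plate (8 mm) or the bench.
- between_tips (a point): Fixed point midway between the tips, on the holder's centre line 230 mm ahead of its origin and 55 mm above the bench; one gauge block stands beneath it.
- gauge_narrow: Fixed gauge block 50 x 70 mm, 38 mm high, aluminium with a white top bearing two black lines 2.5 mm wide along its x axis, 14 mm apart between centres (y = +7 and -7 mm). Origin under its centre. It and gauge_wide change places from run to run: one stands under the tips, turned as the holder is; the other is spare, 120 mm to the right (-y) of it.
- gauge_wide: The other gauge block, the same except that its two lines are 28 mm apart between line centres (at y = +14 and -14 mm).
- lamp_base: Fixed round foot of the magnifier lamp, 110 mm across and 22 mm high, with a steel post 22 mm across up to 188 mm. Origin at its centre on the bench, z up along the post.
- lamp_pivot (a point): Top of the post, on the vertical hinge axis of the lamp arm, 188 mm above the bench.
- magnifier (a joint): Angle of the level lamp arm about the post, rad, 0 to 1.3. At the start 0 to 0.2, with the lens over the tweezers; it grows as the arm swings clockwise seen from above, to the left of the tweezers and towards the robot. The arm stays where it is left and takes about 1.5 N at the grip. At about 0.9 to 1.1 the lens is well clear.
- lamp_handle (a point): Middle of the upright black grip on the arm, a round stub 20 mm across standing from 207 to 252 mm above the bench (this point at 230 mm), 200 mm from the hinge axis. It can be pinched from above in any direction.
- lens (a point): Centre of the round white-rimmed lens, 128 mm over the rim, 200 mm above the bench, 282 mm from the hinge axis on the arm's line.
- tube_rack: Bystander: steel wire rack 90 x 170 mm with three capped tubes, 111 mm high. Origin under its centre.
- tip_box: Bystander: white pipette tip box with blue tips, 85 x 120 mm, 73 mm high. Origin under its centre.
- wipes_box: Bystander: carton of wipes, 120 x 220 mm, 85 mm high, with a green band. Origin under its centre.
Mind the look-alikes: they are no part of the job. What is shaped like the gauge_narrow but blue or red is not meant.

How it is judged:
By the outcome, as a careful person would: the job done as asked, in the order asked, and still so for the second after the job is handed in, while the arm keeps its last pose, push and grip.
It also fails if it takes over 51 s, if anything falls off the work surface, if the arm or the gripper's body presses on something with over 40 N, if the wrist force passes 120 N, or if a joint passes its speed limit or range.

## Working session

There is one attempt and no reset: what is moved stays moved. The work goes in short steps, Python scripts to look and compute and a tool call to move; the robot and the scene stay as the last step left them, time stands still between calls to the robot, and variables do not carry over. Pictures are saved under pics/ and viewed, at most 10 in all, crops included, and the job is handed in when it is done.

Besides the shell and the picture viewer there is one more tool, called after "Request:" by a JSON object that holds its "api" and its "payload". carry_out: Moves the arm, as the interface text tells. Its arguments: {"type":"object","properties":{"steps":{"type":"array","items":{"type":"array"}}},"required":["steps"]}

```bash
mkdir -p pics; ls; cat > h.py <<'E'
import numpy as np, cv2
from bench import robot
def ray(s,px):
    n=cv2.undistortPoints(np.array(px,float).reshape(-1,1,2),s["mtx"],s["D"]).reshape(-1,2)
    d=np.c_[n,np.ones(len(n))]@s["R"]; return -s["R"].T@s["t"], d
def on_z(s,px,z):
    c,d=ray(s,px); return c+d*((z-c[2])/d[:,2])[:,None]
def depth_pts(s,px):
    px=np.array(px); c,d=ray(s,px); Z=s["z_map"][px[:,1],px[:,0]]; return c+d*Z[:,None]
def proj(s,X):
    return cv2.projectPoints(np.array(X,float).reshape(-1,1,3),cv2.Rodrigues(s["R"])[0],s["t"],s["mtx"],s["D"])[0].reshape(-1,2)
def save(s,n): cv2.imwrite("pics/"+n,s["image"][...,::-1])
E
python3 - <<'E'
from h import *
import pickle
for n in("scene","top"):
    s=robot.snapshot(n); save(s,n+"0.png"); pickle.dump(s,open(n+"0.pkl","wb"))
    print(n,-s["R"].T@s["t"],s["R"][2])
print(robot.get_obs())
E
```

```text
pics
scene [0.86843945 0.63149701 1.18601018] [-0.20485054 -0.47608749 -0.8552058 ]
top [0.26527082 0.03339607 1.72285436] [ 0.20316172  0.01382568 -0.97904758]
{'time': 0.1, 'joint_positions': array([-1.37909180e+00,  8.78538610e-02,  1.37209248e+00, -7.00626743e-06,
        1.68361940e+00, -1.03109335e-01]), 'qvel': array([ 4.94822480e-05, -8.25485971e-04, -2.10781439e-03, -1.96650090e-04,
        1.41873621e-03,  1.13148671e-03]), 'joint_torque': array([ 1.10915869e-03, -3.41253877e+01, -3.03302014e+01,  7.18779140e-02,
        3.04504589e-02, -1.05239501e-04]), 'tool_pos': array([ 0.15970122, -0.52577956,  0.20444152]), 'ee_rot': array([-3.13962933e+00, -1.96156840e-04,  2.94812886e-01]), 'wrist_force': array([-0.01344534,  0.31407655,  0.69332308]), 'wrist_torque': array([-0.0445135 , -0.05168161, -0.04472279]), 'finger_force': 0.0, 'width': 0.09397302408427577}
```

View pics/top0.png

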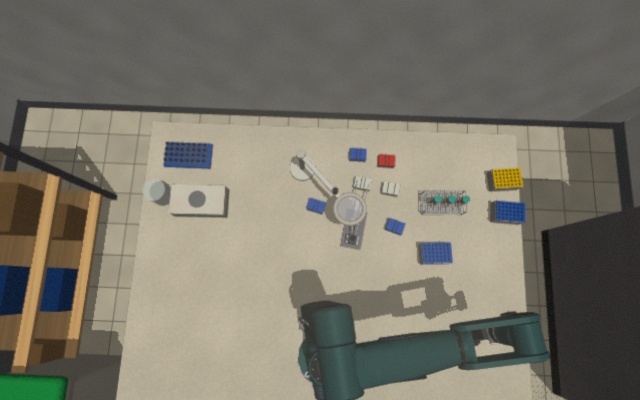

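View pics/scene0.png

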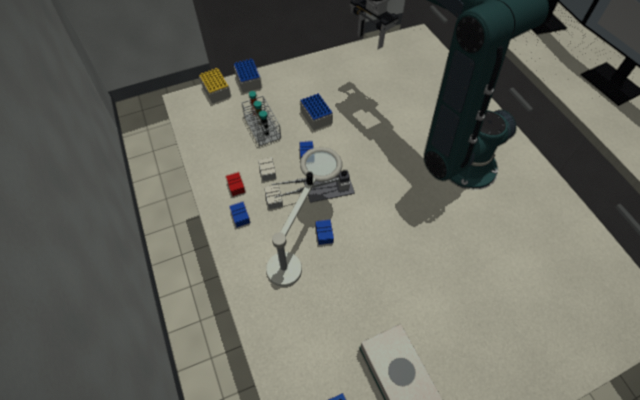

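Top view: lamp post (301,157), grip (335,190), lens (350,208), holder (352,235), white gauge blocks at (362,183), under the tips, and (391,188), the spare. The blue blocks (358,155), (317,206), (396,227) and the red one (386,160) are look-alikes. The other black things that could be mistaken for the grip are the holder knob (352,238) and the tube caps. I'll take the black stub on the lamp arm at (335,190), then check it in a crop.

```bash
python3 - <<'E'
from h import *
import pickle
T=pickle.load(open("top0.pkl","rb")); S=pickle.load(open("scene0.pkl","rb"))
def blobs(s,m,x0,x1,y0,y1,amin):
    mm=np.zeros(m.shape,np.uint8); mm[y0:y1,x0:x1]=m[y0:y1,x0:x1]
    n,l,st,c=cv2.connectedComponentsWithStats(mm); return [(c[i].round(1),st[i]) for i in range(1,n) if st[i][4]>=amin]
for nm,s,r in(("top",T,(280,420,140,255)),("scene",S,(225,365,140,290))):
    h=cv2.cvtColor(s["image"],cv2.COLOR_RGB2HSV)
    print(nm)
    for lab,m,z in(("dark",h[...,2]<55,.252),("white",(h[...,2]>190)&(h[...,1]<40),.038)):
        for c,st in blobs(s,m.astype(np.uint8),*r,6):
            d=depth_pts(s,[c.round().astype(int)])[0]
            print(lab,c,st,"on_z",on_z(s,[c],z)[0].round(3),"depth",d.round(3))
a=cv2.resize(T["image"][135:260,275:415],None,fx=4,fy=4,interpolation=cv2.INTER_CUBIC)
b=cv2.resize(S["image"][140:290,225:365],None,fx=3,fy=3,interpolation=cv2.INTER_CUBIC)
cv2.imwrite("pics/ca.png",a[...,::-1]);cv2.imwrite("pics/cb.png",b[...,::-1])
E
```

```text
top
white [317.9 173.1] [305 158  27  31  83] on_z [0.731 0.055 0.038] depth [0.686 0.053 0.202]
white [297.5 172.3] [291 164  16  15 121] on_z [0.731 0.141 0.038] depth [0.738 0.14  0.018]
white [358.5 179.5] [357 177   4   7  13] on_z [ 0.71  -0.116  0.038] depth [ 0.707 -0.113  0.041]
white [367.6 181.4] [365 179   7   8  20] on_z [ 0.703 -0.154  0.038] depth [ 0.705 -0.155  0.04 ]
white [384.9 185.9] [384 182   3   9  19] on_z [ 0.687 -0.226  0.038] depth [ 0.685 -0.226  0.046]
white [390.7 187.7] [389 183   4  10  29] on_z [ 0.68  -0.25   0.038] depth [ 0.678 -0.251  0.043]
white [396.8 188.3] [395 183   4  11  24] on_z [ 0.679 -0.276  0.038] depth [ 0.682 -0.278  0.031]
scene
dark [342.4 180. ] [336 171  13  21 131] on_z [0.541 0.043 0.252] depth [ 0.474 -0.08   0.057]
dark [308.7 178.8] [303 173  10  12  73] on_z [0.625 0.003 0.252] depth [ 0.621 -0.006  0.237]
dark [272.1 176.2] [269 175   6   3  11] on_z [ 0.716 -0.045  0.252] depth [ 0.678 -0.216  0.018]
dark [265.3 177.6] [263 176   6   4  12] on_z [ 0.735 -0.048  0.252] depth [ 0.703 -0.217  0.018]
dark [238.1 191.5] [232 189  12   6  37] on_z [ 0.819 -0.033  0.252] depth [ 0.807 -0.198  0.017]
dark [316.  197.6] [309 195  18   7  92] on_z [0.631 0.069 0.252] depth [ 0.569 -0.077  0.008]
dark [274.9 205.2] [270 204  12   4  18] on_z [0.741 0.048 0.252] depth [ 0.709 -0.1    0.016]
dark [242.1 222.9] [236 220  13   7  46] on_z [0.839 0.066 0.252] depth [ 0.832 -0.077  0.016]
dark [325.3 241.6] [319 240  14   4  41] on_z [0.661 0.2   0.252] depth [0.61  0.092 0.017]
dark [282.  257.8] [278 246   8  24 106] on_z [0.778 0.2   0.252] depth [0.764 0.134 0.109]
```

View pics/ca.png

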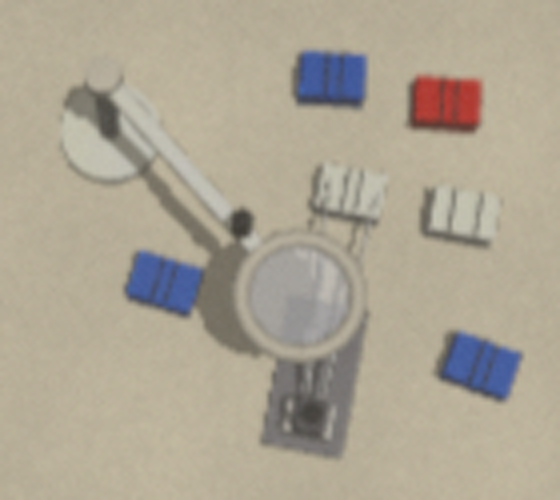

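View pics/cb.png

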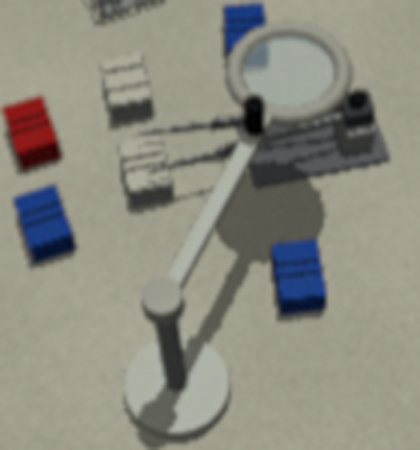

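Crops: black stub with round top on the lamp arm at top px (335,190), confirmed as the grip. The spare white block at (391,188) has evenly divided lines, so it is the wide gauge. That makes the narrow one likely under the tips, to be confirmed once the lens is away.

```bash
python3 - <<'E'
from h import *
import pickle
T=pickle.load(open("top0.pkl","rb")); S=pickle.load(open("scene0.pkl","rb"))
t=lambda x,y:[275+x/4-.4,135+y/4-.4]; sc=lambda x,y:[225+x/3-.3,140+y/3-.3]
for n,a,b,z in(("pivot",t(103,73),sc(162,295),.2),("handletop",t(241,218),sc(255,101),.252),("lens",t(299,295),sc(289,72),.205)):
    p=on_z(T,[a],z)[0];q=on_z(S,[b],z)[0];print(n,p.round(3),q.round(3))
    # two-ray
    c1,d1=ray(T,[a]);c2,d2=ray(S,[b]);A=np.c_[d1[0],-d2[0]];k=np.linalg.lstsq(A,c2-c1,rcond=None)[0]
    print("  2ray",(c1+k[0]*d1[0]).round(3),(c2+k[1]*d2[0]).round(3))
print("plate",on_z(T,[t(262,443),t(340,458),t(368,312)],.008).round(3))
print("knob",on_z(T,[t(312,413)],.081),on_z(S,[sc(357,98)],.081))
E
```

```text
pivot [0.764 0.124 0.2  ] [0.761 0.117 0.2  ]
  2ray [0.761 0.123 0.209] [0.762 0.122 0.21 ]
handletop [ 0.614 -0.012  0.252] [ 0.615 -0.013  0.252]
  2ray [ 0.614 -0.012  0.252] [ 0.616 -0.013  0.252]
lens [ 0.554 -0.069  0.205] [ 0.558 -0.065  0.205]
  2ray [ 0.555 -0.07   0.198] [ 0.556 -0.07   0.198]
plate [[ 0.434 -0.049  0.008]
 [ 0.422 -0.129  0.008]
 [ 0.576 -0.155  0.008]]
knob [[ 0.45903269 -0.09374319  0.081     ]] [[ 0.46358629 -0.09078858  0.081     ]]
```

Request:
{"api": "carry_out", "payload": {"steps": [[[0.0,0.0,-0.06],0,-1],[[0.04,-0.025,-0.11],-0.5,-1],[[0.1,-0.06,-0.11],-1.0,-1],[[0.15,-0.09,-0.11],-1.5,-1],[[0.2,-0.125,-0.11],-2.0,-1],[[0.25,-0.155,-0.11],-2.5,-1],[[0.3,-0.185,-0.11],-2.55,-1],[[0.35,-0.215,-0.11],-2.55,-1],[[0.4,-0.245,-0.11],-2.55,-1],[[0.45,-0.275,-0.11],-2.55,-1]]}}

```text
time: 1.35
tool_pos: [0.5114, -0.1307, 0.315]
ee_rot: [-3.141, 0.001, 0.74]
wrist_force: [0.1, -1.3, 0.3]
width: 0.0937
finger_force: 0.0
```

Request:
{"api": "carry_out", "payload": {"steps": [[[0.01,0,0],0,-1]]}}

```text
time: 1.48
tool_pos: [0.5192, -0.1229, 0.3142]
ee_rot: [-3.139, 0.001, 0.745]
wrist_force: [-1.2, -0.2, 0.4]
width: 0.0939
finger_force: 0.0
```

Request:
{"api": "carry_out", "payload": {"steps": [[[0.05,-0.006,0],0,-1],[[0.1,-0.012,0],0,-1],[[0.145,-0.017,0],0,-1],[[0.145,-0.017,0.03],0,-1],[[0.145,-0.017,0.06],0,-1]]}}

```text
time: 2.1
tool_pos: [0.6136, -0.0161, 0.2543]
ee_rot: [3.141, 0.001, 0.74]
wrist_force: [0.2, 0.8, 0.4]
width: 0.0939
finger_force: 0.0
```

```bash
python3 - <<'E'
from h import *
T=robot.snapshot("top");S=robot.snapshot("scene")
o=robot.get_obs();print(o["tool_pos"],o["ee_rot"])
a=cv2.resize(T["image"][130:250,270:400],None,fx=3,fy=3);b=cv2.resize(S["image"][110:230,240:370],None,fx=3,fy=3)
cv2.imwrite("pics/ap.png",np.hstack([a,b])[...,::-1])
print(proj(S,[o["tool_pos"]]),proj(S,[[.615,-.012,.252]]))
E
```

```text
[ 0.61137115 -0.01618614  0.25044976] [-3.13491302  0.00664791  0.73879292]
[[310.63481562 172.42543711]] [[310.00633221 173.60820454]]
```

View pics/ap.png

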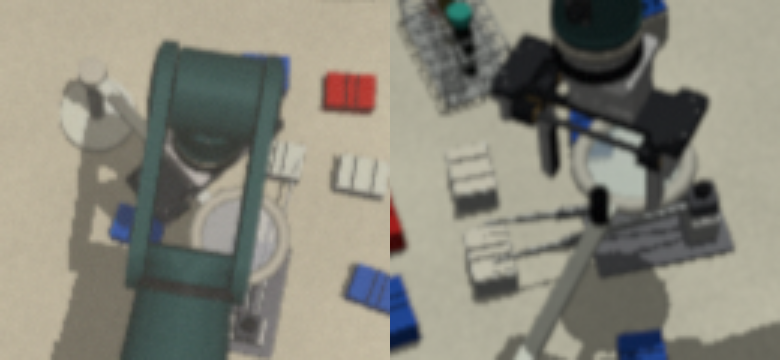

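The fingertips at crop (548,170) and (653,200) straddle the black grip at (600,195). I'll descend and close.

Request:
{"api": "carry_out", "payload": {"steps": [[[0.004,-0.002,0.015],0,-1],[[0.004,-0.002,0.033],0,-0.5],[[0.004,-0.002,0.033],0,0],[[0.004,-0.002,0.033],0,1],[[0.004,-0.002,0.033],0,1],[[0.004,-0.002,0.033],0,1],[[0.004,-0.002,0.033],0,1]]}}

```text
time: 3.08
tool_pos: [0.6152, -0.0112, 0.2228]
ee_rot: [3.141, -0.0, 0.74]
wrist_force: [0.5, 0.4, -0.1]
width: 0.0375
finger_force: 0.0
```

Request:
{"api": "carry_out", "payload": {"steps": [[[0,0,0],0,1],[[0,0,0],0,1],[[0,0,0],0,1]]}}

```text
time: 3.45
tool_pos: [0.6152, -0.0114, 0.2225]
ee_rot: [3.141, 0.0, 0.74]
wrist_force: [0.9, -0.5, -1.2]
width: 0.0192
finger_force: 30.0
```

Request:
{"api": "carry_out", "payload": {"steps": [[[0.001,-0.019,0],0.54,1],[[0.0035,-0.037,0],1.08,1],[[0.008,-0.0555,0],1.62,1],[[0.014,-0.073,0],2.16,1],[[0.022,-0.09,0],2.7,1],[[0.031,-0.1065,0],3.24,1],[[0.042,-0.122,0],3.78,1],[[0.054,-0.136,0],4.32,1],[[0.0675,-0.149,0],4.86,1],[[0.082,-0.161,0],5.4,1]]}}

```text
time: 4.7
tool_pos: [0.5656, 0.1634, 0.2225]
ee_rot: [3.14, 0.003, -0.206]
wrist_force: [-2.6, -1.2, 0.2]
width: 0.0193
finger_force: 30.0
```

Request:
{"api": "carry_out", "payload": {"steps": [[[0,0,0],0,1],[[0,0,0],0,1],[[0,0,0],0,-0.3],[[0,0,0],0,-0.3],[[0,0,0],0,-0.3],[[0,0,-0.04],0,-0.3],[[0,0,-0.08],0,-0.5],[[0,0,-0.11],0,-0.5]]}}

```text
time: 5.7
tool_pos: [0.5675, 0.1627, 0.3346]
ee_rot: [-3.141, -0.002, -0.203]
wrist_force: [0.0, -0.5, -0.2]
width: 0.0698
finger_force: 0.0
```

```bash
python3 - <<'E'
from h import *
import pickle
T=robot.snapshot("top");S=robot.snapshot("scene")
pickle.dump((T,S),open("two.pkl","wb"))
a=cv2.resize(T["image"][160:260,325:415],None,fx=5,fy=5,interpolation=cv2.INTER_CUBIC)
b=cv2.resize(S["image"][120:220,240:365],None,fx=5,fy=5,interpolation=cv2.INTER_CUBIC)
a=cv2.resize(T["image"][165:255,330:410],None,fx=5,fy=5,interpolation=cv2.INTER_CUBIC)
b=cv2.resize(S["image"][140:230,255:335+40],None,fx=3.3,fy=5,interpolation=cv2.INTER_CUBIC)
cv2.imwrite("pics/tw.png",np.hstack([a,b])[...,::-1])
for s in(T,S):
  print(depth_pts(s,proj(s,[[.486,.18,.2]]).round().astype(int)))
E
```

```text
[[0.41960918 0.13739807 0.65481127]]
[[0.48767101 0.18101709 0.20230845]]
```

View pics/tw.png

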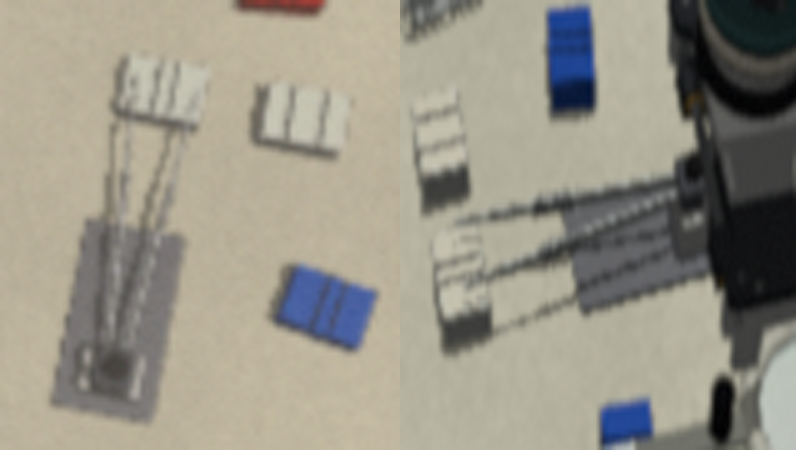

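Lens is now clear. The block under the tips, at top crop (165,92), has two lines about 3.6 px (about 14 mm) apart, so it is the narrow gauge. The spare at (305,118) has wide lines. The target gap is therefore 14 mm, with 20 mm over the pads.

```bash
python3 - <<'E'
from h import *
import pickle
T,S=pickle.load(open("two.pkl","rb"))
hsv=cv2.cvtColor(T["image"],cv2.COLOR_RGB2HSV).astype(int)
print("plate sample",hsv[235,347],hsv[240,361],"bench",hsv[250,385],"white",hsv[190,388])
# plate
m=np.zeros((400,640),np.uint8)
m[205:252,336:372]=(hsv[205:252,336:372,1]<35)&(hsv[205:252,336:372,2]<150)
m=cv2.morphologyEx(m,cv2.MORPH_OPEN,np.ones((3,3),np.uint8))
n,l,st,_=cv2.connectedComponentsWithStats(m);i=1+st[1:,4].argmax()
ys,xs=np.where(l==i); w=on_z(T,np.c_[xs,ys],.008)[:,:2]
def rect(w,name):
    r=cv2.minAreaRect((w*1000).astype(np.float32)); print(name,np.round(r[0],1),np.round(r[1],1),round(r[2],2))
    return r
rect(w,"plate")
for nm,(x0,x1,y0,y1) in {"under":(350,374,172,193),"spare":(378,402,178,198)}.items():
    m=np.zeros((400,640),np.uint8); sub=hsv[y0:y1,x0:x1]; m[y0:y1,x0:x1]=(sub[...,1]<38)&(sub[...,2]>165)
    ys,xs=np.where(m); rect(on_z(T,np.c_[xs,ys],.038)[:,:2],nm)
t=lambda x,y:[330+x/5-.4,165+y/5-.4]
print("corners rl rr fr fl",on_z(T,[t(52,403),t(153,423),t(187,237),t(90,220)],.008).round(4)[:,:2].tolist())
print("under corners",on_z(T,[t(125,52),t(210,70),t(200,128),t(114,95)],.038).round(4)[:,:2].tolist())
print("spare corners",on_z(T,[t(267,82),t(350,96),t(342,152),t(260,142)],.038).round(4)[:,:2].tolist())
print("knob",on_z(T,[t(118,365)],.081))
E
```

```text
plate sample [ 15  17 146] [ 16  21 135] bench [ 22  43 190] white [ 25  24 189]
plate [ 507.3 -101. ] [ 85.1 160.8] 80.91
under [ 688.5 -132. ] [67.7 73. ] 82.21
spare [ 682.1 -251.8] [67.4 48.2] 80.59
corners rl rr fr fl [[0.4351, -0.0482], [0.4221, -0.1318], [0.5788, -0.157], [0.5899, -0.0754]]
under corners [[0.7289, -0.099], [0.7162, -0.1704], [0.6659, -0.1629], [0.6913, -0.0907]]
spare corners [[0.7077, -0.2182], [0.6985, -0.2874], [0.6503, -0.2809], [0.656, -0.2129]]
knob [[ 0.46012559 -0.09609397  0.081     ]]
```

Request:
{"api": "carry_out", "payload": {"steps": [[[0.015,0.045,0],0,-0.5],[[0.03,0.09,0],-0.26,-0.5],[[0.045,0.135,0],-0.26,-0.5],[[0.06,0.18,0],-0.26,-0.5],[[0.075,0.225,0.04],-0.26,-0.5],[[0.089,0.266,0.08],-0.26,-0.5],[[0.089,0.266,0.12],-0.26,-0.5],[[0.089,0.266,0.16],-0.26,-0.5],[[0.089,0.266,0.2],-0.26,-0.5],[[0.089,0.266,0.2],-0.26,-0.5]]}}

```text
time: 7.05
tool_pos: [0.5971, -0.1147, 0.1262]
ee_rot: [-3.14, 0.012, -0.157]
wrist_force: [-0.3, -0.6, -0.6]
width: 0.0708
finger_force: 0.0
```

```bash
python3 - <<'E'
from h import *
o=robot.get_obs();print(o["tool_pos"],o["ee_rot"],o["width"])
S=robot.snapshot("scene")
o=robot.get_obs();print(o["tool_pos"],o["ee_rot"])
cv2.imwrite("pics/s3.png",cv2.resize(S["image"][120:230,240:380],None,fx=5,fy=5,interpolation=cv2.INTER_CUBIC)[...,::-1])
print("offset",240,120,proj(S,[[.601,-.116,.055],[.6998,-.1318,.055]]))
E
```

```text
[ 0.59707515 -0.11469132  0.12619361] [-3.14033869  0.01161029 -0.15746687] 0.07083413790802197
[ 0.59905745 -0.11514874  0.12971634] [-3.14106753  0.00551052 -0.1573424 ]
offset 240 120 [[302.73103278 184.39855569]
 [273.24819291 190.39619969]]
```

View pics/s3.png

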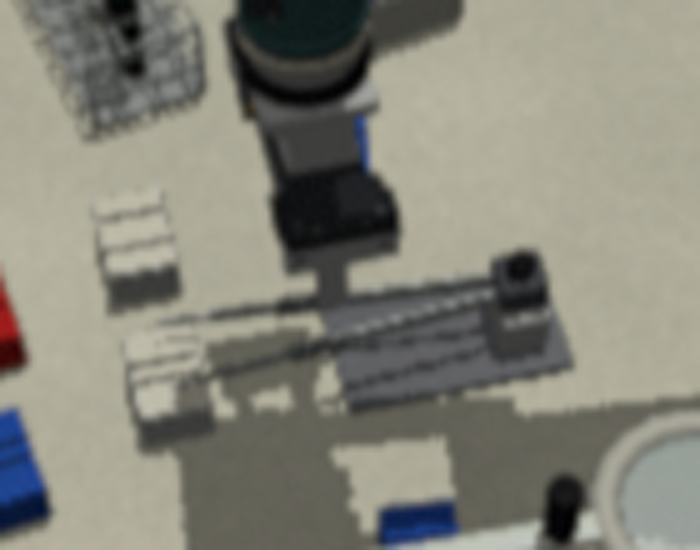

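The two pads at crop (300,305) and (310,348) have their midpoint within about 1.6 px of the predicted pinch point. I'll descend.

Request:
{"api": "carry_out", "payload": {"steps": [[[0.001,0,0.02],0,-0.5],[[0.001,0,0.045],0,-0.5],[[0.001,0,0.07],0,-0.5],[[0.001,0,0.085],0,-0.5],[[0.001,0,0.095],0,-0.5],[[0.001,0,0.095],0,-0.4],[[0.001,0,0.095],0,-0.2],[[0.001,0,0.095],0,-0.1],[[0.001,0,0.095],0,0.0],[[0.001,0,0.095],0,0.05]]}}

```text
time: 8.35
tool_pos: [0.6019, -0.1157, 0.0378]
ee_rot: [3.141, -0.001, -0.157]
wrist_force: [-0.6, 0.2, 0.2]
width: 0.0451
finger_force: 0.0
```

Request:
{"api": "carry_out", "payload": {"steps": [[[0,0,0],0,0.1],[[0,0,0],0,0.15],[[0,0,0],0,0.2],[[0,0,0],0,0.2],[[0,0,0],0,0.2]]}}

```text
time: 8.98
tool_pos: [0.602, -0.1157, 0.0376]
ee_rot: [3.142, -0.001, -0.157]
wrist_force: [1.4, -0.5, -0.2]
width: 0.0376
finger_force: 1.7
```

Request:
{"api": "carry_out", "payload": {"steps": [[[0,0,0],0,0.28],[[0,0,0],0,0.35],[[0,0,0],0,0.41],[[0,0,0],0,0.46],[[0,0,0],0,0.5],[[0,0,0],0,0.52],[[0,0,0],0,0.54],[[0,0,0],0,0.54],[[0,0,0],0,0.54]]}}

```text
time: 10.1
tool_pos: [0.6025, -0.1157, 0.0376]
ee_rot: [3.141, -0.002, -0.157]
wrist_force: [4.5, -0.5, -1.5]
width: 0.0218
finger_force: 4.3
```

```bash
python3 - <<'E'
from h import *
T=robot.snapshot("top");S=robot.snapshot("scene")
o=robot.get_obs();print(o["width"],o["finger_force"],o["wrist_force"])
b=cv2.resize(S["image"][170:220,250:320],None,fx=10,fy=10,interpolation=cv2.INTER_CUBIC)
cv2.imwrite("pics/sq.png",b[...,::-1])
E
```

```text
0.021571622586776706 4.322181344032288 [ 6.06905628 -1.47271495 -2.03091776]
```

View pics/sq.png

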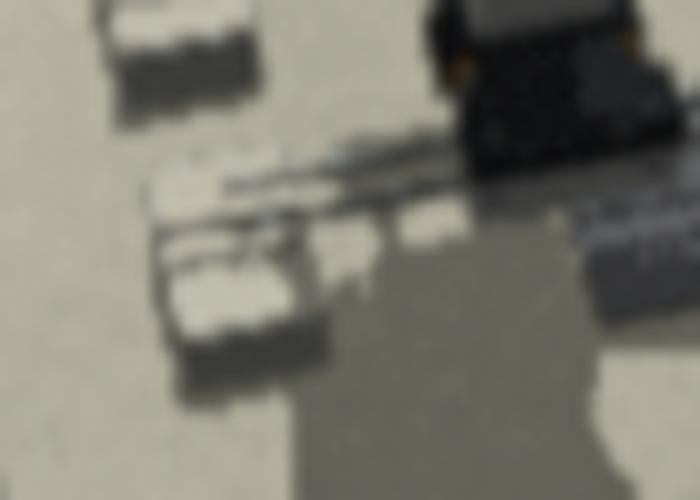

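Request:
{"api": "carry_out", "payload": {"steps": [[[0,0,0],0,0.55],[[0,0,0],0,0.56],[[0,0,0],0,0.57],[[0,0,0],0,0.574],[[0,0,0],0,0.574],[[0,0,0],0,0.574]]}}

```text
time: 10.95
tool_pos: [0.6025, -0.1158, 0.0376]
ee_rot: [3.141, -0.002, -0.157]
wrist_force: [5.4, -0.6, -2.2]
width: 0.0199
finger_force: 4.7
```

```bash
python3 - <<'E'
from h import *
W=[];F=[];f=[];I=[]
for k in range(12):
    T=robot.snapshot("top"); o=robot.get_obs(); W.append(o["width"]);F.append(o["wrist_force"]);f.append(o["finger_force"]);I.append(T["image"].astype(float))
    P=o["tool_pos"]
print(np.mean(W),np.std(W),np.mean(f),np.mean(F,0),np.std(F,0),P,o["time"])
y=np.array([.157,.988]);print("F_y holder",np.mean(F,0)[:2]@y)
O=np.array([.4727,-.0955]);ex=np.array([.9876,-.157]);ey=np.array([.157,.9876])
print("TCP lateral",(P[:2]-O)@ey)
# profiles across holder y at tip (z=.055) and across gauge lines (z=.038), rectified patches from the views
I=np.mean(I,0).astype(np.uint8);S=robot.snapshot("scene")
out=[]
for im,s in((I,T),(S["image"],S)):
  for z in(.055,.038):
    u=np.linspace(.195,.26,260);v=np.linspace(.04,-.04,320)
    X=np.array([[*(O+ex*a+ey*b),z] for b in v for a in u]);p=proj(s,X).astype(np.float32).reshape(320,260,2)
    r=cv2.remap(im,p[...,0],p[...,1],cv2.INTER_CUBIC); r[160]=(255,0,0); out.append(cv2.resize(r,(190,480)))
cv2.imwrite("pics/rect.png",np.hstack(out)[...,::-1])
E
```

```text
0.020017819960754208 0.00022820264810258424 4.73437063395977 [ 5.13548028 -0.83631553 -1.94615435] [0.37100636 0.45696474 0.55477187] [ 0.60248443 -0.11571401  0.03761898] 11.55
F_y holder -0.02000933888868442
TCP lateral 0.0004127953770871784
```

View pics/rect.png

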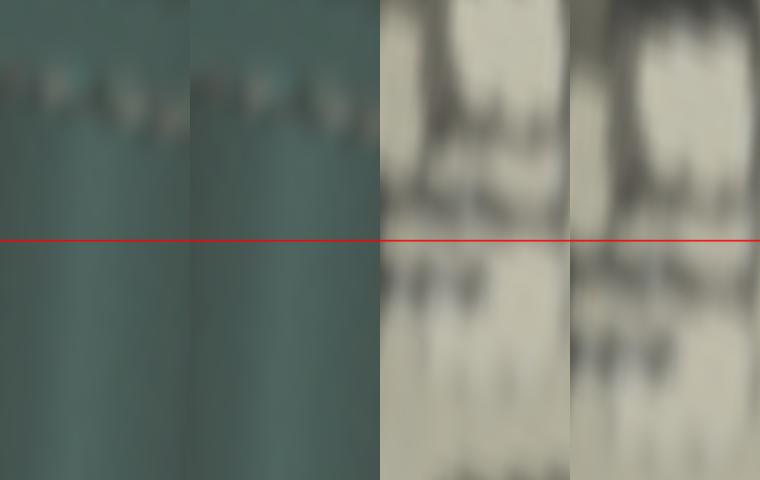

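In the scene rectified to 55 mm height, the blades lie at rows 197 and 282, which is about +7.2 and −7 mm from the centre line. Side force is about 0 and the opening is 20.0 mm, so the gap is about 14 mm and centred. I'll hold it there.

Request:
{"api": "carry_out", "payload": {"steps": [[[0,0,0],0,0.574],[[0,0,0],0,0.574],[[0,0,0],0,0.574],[[0,0,0],0,0.574],[[0,0,0],0,0.574],[[0,0,0],0,0.574],[[0,0,0],0,0.574],[[0,0,0],0,0.574],[[0,0,0],0,0.574],[[0,0,0],0,0.574]]}}

```text
time: 12.85
tool_pos: [0.6025, -0.1157, 0.0376]
ee_rot: [3.142, -0.002, -0.157]
wrist_force: [4.9, -1.2, -2.0]
width: 0.0202
finger_force: 4.7
```

Request:
{"api": "carry_out", "payload": {"steps": [[[0,0,0],0,0.574],[[0,0,0],0,0.574],[[0,0,0],0,0.574],[[0,0,0],0,0.574],[[0,0,0],0,0.574],[[0,0,0],0,0.574],[[0,0,0],0,0.574],[[0,0,0],0,0.574],[[0,0,0],0,0.574],[[0,0,0],0,0.574]]}}

```text
time: 14.1
tool_pos: [0.6025, -0.1157, 0.0376]
ee_rot: [3.142, -0.002, -0.157]
wrist_force: [6.1, -0.8, -2.2]
width: 0.0204
finger_force: 4.7
```

```bash
python3 -c "
from bench import robot
o=robot.get_obs();print(o['time'],o['width'],o['finger_force']);print(robot.close_job())"
```

```text
14.1 0.020396483451316075 4.734340310096741
the job is handed in; nothing more can be done
None
```

I swung the lamp clear and squeezed the tweezers to about a 14 mm tip gap over the narrow gauge's lines, held it for over 3 s, and handed the job in at 14.1 s still squeezing; no verdict came back.

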